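# Weigh the basket of rolls on the hanging scale

## Task

Weigh the rolls: pick up the wire basket of bread rolls by the black grip on its bail, keep it level, and hang the peak of the bail in the sprung hook of the white dial scale. Keep hold and ease it down slowly, the hook never moving faster than about 5 cm a second nor to the end of its travel, until the spring carries the whole weight; only then let go, without a bounce, and leave it hanging still with the pointer settled; disturb nothing else on the counter.

Things in the scene. Friction and masses are not known exactly. Their poses are not given: they have to be found in the camera images.
- basket: Open steel wire basket with four bread rolls fixed in it, 150 mm (its x) by 130 mm (its y) by 60 mm high; origin at the centre of its underside, z up. Weight differs each time (under 1 kg), balanced under the grip. A rigid peaked bail with a black grip on top stands across it in its y-z plane. Symmetric: turned half round it hangs as well
- grip (a point): centre of the black grip block on the basket's bail, 165 mm above its underside; the block is 24 mm (basket x) by 20 mm (basket y) by 40 mm high, on an 8 mm stem. Grip from above, closing along basket y, fingertips no lower than 20 mm below this point, so that the hook has room under them
- bail_peak (a point): centre of the bail's 6 mm bar at its peak, 130 mm above the basket's underside and 35 mm below the grip point. Seen along basket x the bail is an upside-down V: legs at y = +-63 mm up to z = 80 mm, then straight slopes to this peak. The hook goes under the peak, along basket x
- scale: Fixed white dial scale: foot 200 by 170 mm, column 36 by 44 mm, drum dial of radius 68 mm with its centre 375 mm up, facing both ways along the scale's y; origin under the foot's centre, z up. The hook points along the scale's -x, its seat 160 mm from the column's axis. The bail must cross the hook: basket x along scale x (either way round)
- hook_seat (a point): centre of the hook's 8 mm round steel bar at the bottom of its trough, 250 mm up when unloaded; moves with the hook. Axes as the scale's. The trough is 10 mm long; to -x the bar rises to a tip 24 mm away, its top 24 mm above this point; to +x it rises 12 mm over 20 mm, then runs level to the column. Seated, the bail's peak is about 9 mm above this point
- hook (a joint): travel of the sprung hook downwards, m: 0 unloaded, 0.10 at its end stop. The spring gives about 110 N per m of travel, lightly damped: let go too high or too low and it bounces. The dial's black pointers turn with it, over the whole dial
There are look-alikes about, which are no part of the job. Leave any pink or yellow look-alike of the basket alone.

How it is judged:
By the outcome, as a careful person would: the job done as asked, in the order asked, and still so for the second after the job is handed in, with the robot touching nothing.
It also fails if it takes over 58 s, if anything falls off the work surface, if the arm or the gripper's body presses on something with over 40 N, if the wrist force passes 120 N, or if a joint passes its speed limit or range.

## Robot

A 6-joint arm with a two-finger parallel gripper is mounted at the origin on the work surface. World frame = base frame: x ahead of the robot, y to its left, z up, the work surface at z = 0. Lengths are in m, angles in rad, forces in N, time in s.
With the tool pointing down it reaches from about 0.35 to 0.975 m from the base axis. Payload 4.9 kg.
Tool frame: the origin (TCP) lies on the centre line of the jaws, within the pads' length; the fingertips stand manip.tip_reach ahead of it and the grasp point (between the pads) is the TCP (manip.tip_reach is the distance from the TCP to the fingertips, in m); z points along the fingers, y is the line along which they close (so a half turn about z gives the same grasp; the last joint's range is limited). The gripper opens to 85 mm and grips with 20 to 120 N. Pads are 22 mm wide; open, the fingers measure 114 mm over their backs; the gripper's body (76 mm by 85 mm) begins 54 mm behind the grasp point. The pads swing forward as they close: fully open they stand 13 mm farther back than shut.
Start: joints at [1.008, 0.053, 1.613, -0, 1.476, -0.119], TCP at [0.268, 0.564, 0.25] pointing down, gripper open.
Joint ranges: [-3.01, 3.01], [-1.01, 2.22], [0.06, 2.58], [-1.02, 4.17], [0.09, 2.62], [-3.14, 3.14]. Speed limits (rad/s): [2.57, 2.57, 3.14, 3.14, 3.14, 3.14].

## Interface

Orientations are given as a unit quaternion [w, x, y, z].
In Python, from plant import manip gives the robot as it stands. The module is installed in compiled form; this text tells all that it offers.
- The arm moves only by the tool move_arm, never from a script. Its argument "rows" is a list of rows, each a list of 7 numbers: the shift along the tool's x, y, z in cm, then the turn, a rotation vector about the tool's x, y, z in degrees, then the opening, from -1 (shut) to 1 (fully open). In form: [[tx, ty, tz, ax, ay, az, jaw], ...]. A call has 1 to 20 rows; each row shifts and turns the commanded pose from where the row before left it, along the tool's axes as they then stand; what a row does not reach is not made up. A row lasts 1/12 s, in which the tool goes at most 41.7 mm and 7.16 degrees, less where a joint would pass 70% of its speed; a pose out of reach is approached as far as the arm can. A call is refused whole if a number of a shift passes 4.17 or a number of a turn 7.16, either way. A call with a gripper value outside its range is refused whole. The fingers move at their own pace and stop on an object; the grip force is fixed at half the most. Time passes only in rows, so rows that do not move let the fingers close. It gives the time, the measured TCP pose, the force, the opening and the grip force at its end, in the units of the state.
- manip.state(): the state, without advancing time (a new reading comes with each control period).
- manip.grab_frame(name): name is "side" or "top"; returns a dict with "img" (400x640x3 uint8, blue, green, red), "mtx" (3x3 intrinsics, pixels), "R" (3x3) and "t" (3): a world point X has camera coordinates R X + t. Camera axes: x right, y down, z forward; pixel columns grow to the right and rows downward; lengths in m; the calibration is good to about 2 mm. A picture is of the moment at which its call begins. There is no depth.
- manip.job_done(): hands the job in; it is judged then, once.
The state is a dict: "time": time; "joint_pos": joint angles; "joint_vel": joint speeds; "joint_efforts": joint torques, N m; "tool_pos": TCP position; "tool_rot": TCP orientation; "contact_force": force on the tool from outside, world axes, zero at the start; "ft_torque": the same for the moment, N m; "gripper_width": opening from 0.0 (shut) to 1.0 (fully open); "grasp_force": force on a finger pad.
Only numpy, scipy, OpenCV 4.12 (cv2) and the standard library are available. Lean on these libraries where they do the work, as an engineer would, in place of code of your own. Each camera call takes 0.05 s, during which the arm holds its last target. There are 200 camera calls.

## Working session

There is one attempt and no reset: what is moved stays moved. The work goes in short steps, Python scripts to look and compute and a tool call to move; the robot and the scene stay as the last step left them, time stands still between calls to the robot, and variables do not carry over. Pictures are saved under pics/ and viewed, at most 10 in all, crops included, and the job is handed in when it is done.

Besides the shell and the picture viewer there is one more tool, called after "Call:" as a command line: name --pt "numbers of a row" for each row, then --argument value for the rest. move_arm: Moves the arm, as the interface text tells. Its arguments: {"type":"object","properties":{"rows":{"type":"array","items":{"type":"array","items":{"type":"number"}}}},"required":["rows"]}

```bash
mkdir -p pics; cat > h.py <<'E'
import numpy as np, cv2
from plant import manip
def load(n,tag):
    d=np.load(f'{n}_{tag}.npz'); return d['img'],d['K'],d['R'],d['t']
def snap(n,tag):
    f=manip.grab_frame(n); K,R,t=[np.array(f[k],float) for k in('mtx','R','t')]
    np.savez(f'{n}_{tag}.npz',img=f['img'],K=K,R=R,t=t.ravel()); cv2.imwrite(f'pics/{n}_{tag}.png',f['img']); return f['img'],K,R,t.ravel()
def ray(c,p):
    _,K,R,t=c; d=R.T@np.linalg.inv(K)@np.array([p[0],p[1],1.]); return -R.T@t,d/np.linalg.norm(d)
def onz(c,p,z):
    o,d=ray(c,p); return o+d*(z-o[2])/d[2]
def tri(c1,p1,c2,p2):
    o1,d1=ray(c1,p1);o2,d2=ray(c2,p2)
    s=np.linalg.lstsq(np.c_[d1,-d2],o2-o1,rcond=None)[0]
    a=o1+d1*s[0];b=o2+d2*s[1]; return (a+b)/2,np.linalg.norm(a-b)
def proj(c,X):
    _,K,R,t=c; q=K@(R@np.array(X,float)+t); return q[:2]/q[2]
E
python3 - <<'E'
from h import *
for n in('side','top'):
    c=snap(n,'0'); print(n,-c[2].T@c[3],c[2][2])
s=manip.state();print(s['tool_pos'],s['tool_rot'],s['time'],manip.tip_reach,s['gripper_width'],s['contact_force'])
E
```

```text
side [ 0.28780752 -1.03754109  0.8006908 ] [ 0.1009211   0.84200756 -0.5299417 ]
top [ 0.19989104 -0.01955155  1.68154875] [ 0.15159104 -0.01092053 -0.98838297]
[0.26808608 0.56400357 0.24917033] [-3.04815929e-04  2.20091029e-01  9.75478888e-01 -8.85878834e-04] 0.1 0.019 1.0018406638594872 [ 0.37970298 -0.04180669 -0.53016483]
```

View pics/side_0.png

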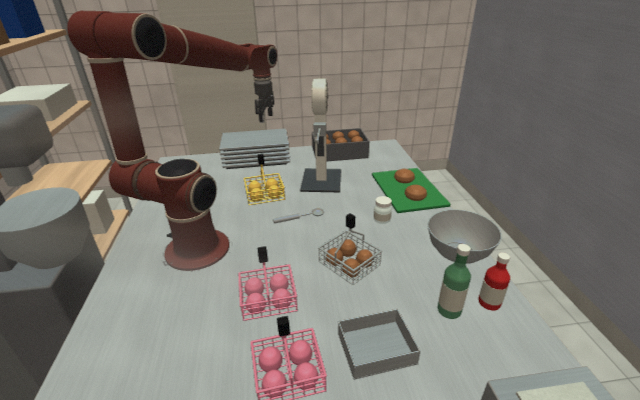

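View pics/top_0.png

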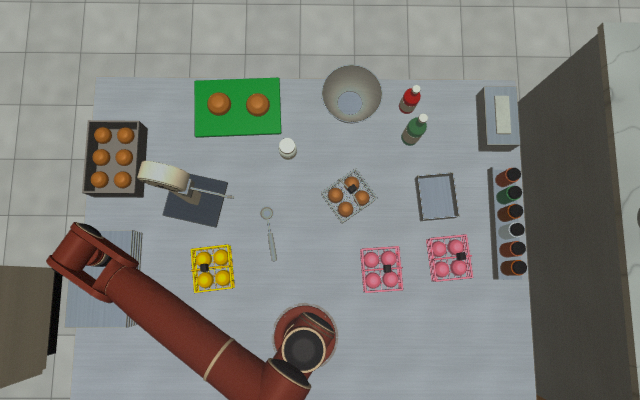

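The candidates are:
- Steel basket with brown rolls: side (350,258), top (349,196).
- Yellow basket: side (265,187), top (212,268).
- Pink baskets: side (267,290) and (288,365), top (381,268) and (449,257).

I choose the steel one. The scale is at side (321,130), top (195,200), with its hook pointing right in the top view, tip near (232,196). Next is a close crop.

```bash
python3 - <<'E'
from h import *
S=load('side','0')[0];T=load('top','0')[0]
r=lambda a,x,y,w,h:cv2.resize(a[y:y+h,x:x+w],(400,300),interpolation=cv2.INTER_CUBIC)
cv2.imwrite('pics/c0.png',np.vstack([np.hstack([r(S,300,205,100,75),r(T,300,160,100,75)]),np.hstack([r(S,270,75,160,120),r(T,140,150,100,75)])]))
for n in('side','top'):
    c=load(n,'0');im=c[0]
    x,y,w,h=(300,205,100,75) if n=='side' else (300,160,100,75)
    m=(im[y:y+h,x:x+w].max(2)<45).astype(np.uint8)
    k,l,st,ce=cv2.connectedComponentsWithStats(m)
    for i in range(1,k):
        if st[i,4]>8: print(n,st[i]+[x,y,0,0,0],ce[i]+[x,y])
E
```

```text
side [346 214   9  15 108] [349.98148148 220.82407407]
top [348 189   8   4  14] [350.92857143 190.5       ]
```

View pics/c0.png

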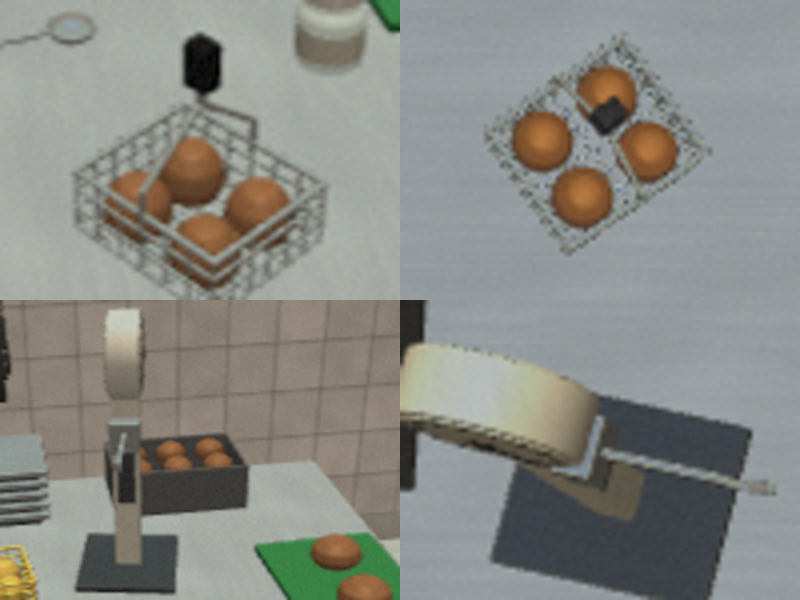

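The crop shows the steel basket with its black grip: side (350,221), top (352,189). The bail crosses the midpoints of the long sides. The scale's foot and hook are also visible, with the hook tip at top about (233,197).

```bash
python3 - <<'E'
from h import *
S=load('side','0');T=load('top','0')
# grip centroids
def cen(c,x,y,w,h,th):
    g=c[0][y:y+h,x:x+w].max(2); m=(g<th).astype(np.uint8)
    k,l,st,ce=cv2.connectedComponentsWithStats(m); i=1+st[1:,4].argmax(); print(st[i]); return ce[i]+[x,y]
gs=cen(S,335,205,30,28,70);gt=cen(T,340,180,25,16,75)
print(gs,gt,tri(S,gs,T,gt))
# basket rim corners
q=[(300+a/4,160+b/4) for a,b in((620,35),(710,152),(567,252),(487,135))]
q=[(300+(a-400)/4,160+b/4) for a,b in((620,35),(710,152),(567,252),(487,135))]
P=np.array([onz(T,p,.06) for p in q]);print(P,P.mean(0))
print('lens',[np.linalg.norm(P[i]-P[(i+1)%4]) for i in range(4)])
d=(P[0]-P[3])+(P[1]-P[2]);print('basket x yaw',np.degrees(np.arctan2(d[1],d[0])))
d=(P[1]-P[0])+(P[2]-P[3]);print('basket y yaw',np.degrees(np.arctan2(d[1],d[0])))
# foot
for n,c,(x,y,w,h) in(('S',S,(290,160,65,40)),('T',T,(150,165,90,70))):
    im=c[0][y:y+h,x:x+w]; m=(im.max(2)<80).astype(np.uint8)*255
    cs,_=cv2.findContours(m,0,2); k=max(cs,key=cv2.contourArea); hu=cv2.convexHull(k)
    ap=cv2.approxPolyDP(hu,2.5,True)[:,0]+[x,y]
    print(n,cv2.contourArea(k));
    for a in ap: print(a,onz(c,a,.0),onz(c,a,.02))
print('tip',onz(T,(232.5,197),.27))
r=lambda a,x,y,w,h:cv2.resize(a[y:y+h,x:x+w],(400,600),interpolation=cv2.INTER_CUBIC)
cv2.imwrite('pics/c1.png',np.hstack([r(S[0],300,110,40,60),cv2.resize(T[0][170:230,200:240],(400,600),interpolation=cv2.INTER_CUBIC)]))
E
```

```text
[ 11   9   9  15 114]
[ 7  4 10 10 57]
[350.06140351 220.84210526] [351.8245614  188.64912281] (array([ 0.49287839, -0.15569625,  0.16447272]), np.float64(0.00045448112277225077))
[[ 0.58488872 -0.17689841  0.06      ]
 [ 0.47985269 -0.25534871  0.06      ]
 [ 0.39052166 -0.12890376  0.06      ]
 [ 0.49384332 -0.05883494  0.06      ]] [ 0.4872766  -0.15499646  0.06      ]
lens [np.float64(0.13109926175400272), np.float64(0.1548171781187581), np.float64(0.1248399130205619), np.float64(0.14909140397003193)]
basket x yaw -53.58341400412289
basket y yaw -144.51840635669643
S 629.5
[305 170] [0.42558399 0.51220885 0.        ] [0.42214255 0.47349853 0.02      ]
[339 170] [0.58202539 0.48352422 0.        ] [0.57467629 0.4455304  0.02      ]
[339 191] [0.54627096 0.29424195 0.        ] [0.53981495 0.26097609 0.02      ]
[301 191] [0.38766773 0.3223667  0.        ] [0.38517337 0.28839834 0.02      ]
T 1261.0
[223 197] [0.49046072 0.29929969 0.        ] [0.48700474 0.29550734 0.02      ]
[216 226] [0.38420447 0.32086908 0.        ] [0.38201229 0.31682018 0.02      ]
[164 214] [0.42679453 0.50999218 0.        ] [0.42409578 0.50369389 0.02      ]
[170 192] [0.50775445 0.49251294 0.        ] [0.50409279 0.48642255 0.02      ]
[199 191] [0.51211972 0.38735625 0.        ] [0.50840613 0.38251657 0.02      ]
tip [0.44398294 0.21912764 0.27      ]
```

View pics/c1.png

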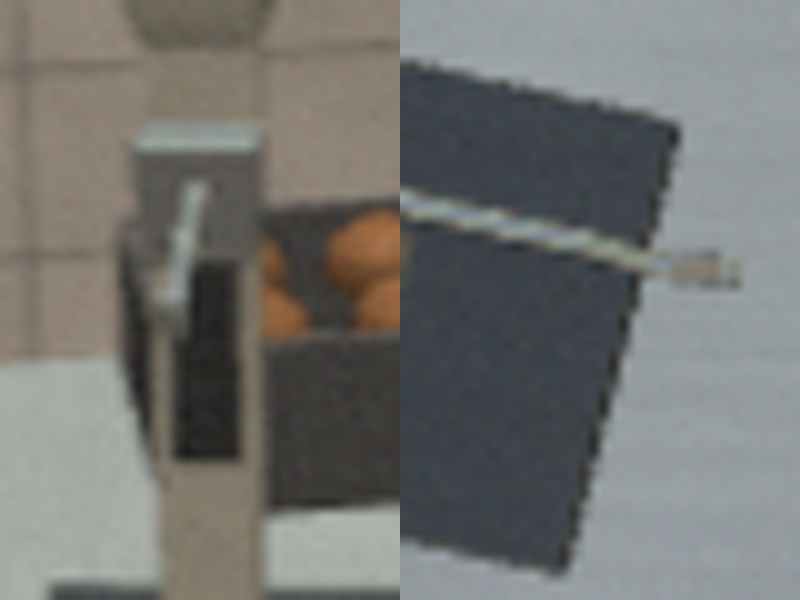

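```bash
python3 - <<'E'
from h import *
S=load('side','0');T=load('top','0')
for z in(0,.012,.02):
    A,B,C=[onz(T,p,z) for p in((227.8,182.5),(216.5,227.3),(164,214))]
    d=C-B;e=A-B;u=d/np.linalg.norm(d);v=e/np.linalg.norm(e)
    ctr=(A+B)/2+u*.1
    print(z,np.linalg.norm(d),np.linalg.norm(e),np.degrees(np.arctan2(u[1],u[0])),np.degrees(np.arctan2(v[1],v[0])),ctr,'seat',ctr-u*.16)
h1=onz(T,(234,197.3),.27);h2=onz(T,(200.5,190),.262+.004)
print('tip',h1,'shaft',h2,np.degrees(np.arctan2(*(h2-h1)[[1,0]])))
for yaw in (100,102,104):
    u=np.array([np.cos(np.radians(yaw)),np.sin(np.radians(yaw)),0])
    seat=h1+u*.026;seat[2]=.25
    print(yaw,'seat',seat,'side px seat',proj(S,seat),'tip',proj(S,seat-u*.024+[0,0,.022]),'shaft',proj(S,seat+u*.13+[0,0,.012]))
    print(' top px seat',proj(T,seat),'shaft',proj(T,seat+u*.13+[0,0,.012]))
E
```

```text
0 0.19685650113039696 0.1686249787043302 76.10019320663207 -12.079723554259669 [0.48597279 0.39832761 0.        ] seat [0.44753682 0.24301284 0.        ]
0.012 0.19545167833848837 0.16742162391539173 76.10019320663208 -12.07972355425966 [0.48410266 0.39603824 0.012     ] seat [0.44566669 0.24072347 0.012     ]
0.02 0.1945151298105493 0.16661938738943274 76.10019320663208 -12.079723554259669 [0.48285591 0.39451199 0.02      ] seat [0.44441994 0.23919722 0.02      ]
tip [0.44308056 0.21452293 0.27      ] shaft [0.4658791  0.31852698 0.266     ] 77.63586320428327
100 seat [0.43856571 0.24012793 0.25      ] side px seat [313.75812633 142.93438801] tip [315.56627461 139.7667049 ] shaft [303.92031456 127.97181002]
 top px seat [226.71160881 199.78955264] shaft [183.87492838 206.16319147]
102 seat [0.43767486 0.23995477 0.25      ] side px seat [313.52656219 142.9707947 ] tip [315.54807875 139.76952699] shaft [302.61347813 128.16150219]
 top px seat [226.75816395 200.0736137 ] shaft [184.13372655 207.89178012]
104 seat [0.43679059 0.23975062 0.25      ] side px seat [313.29774111 143.01034791] tip [315.53010764 139.77259103] shaft [301.31873139 128.36762103]
 top px seat [226.81482404 200.3556886 ] shaft [184.45439284 209.60986393]
```

Call:
move_arm --pt "0 0 -1.8 0 0 7.15 1" --pt "0 0 -1.8 0 0 7.15 1" --pt "0 0 -1.8 0 0 7.15 1" --pt "0 0 -1.8 0 0 7.15 1" --pt "-2 -0.7 0 0 0 0 1" --pt "-3.6 -1.2 0 0 0 0 1" --pt "-3.6 -1.2 0 0 0 0 1" --pt "-3.6 -1.2 0 0 0 0 1" --pt "-3.6 -1.2 0 0 0 0 1" --pt "-3.6 -1.2 0 0 0 0 1" --pt "-3.6 -1.2 0 0 0 0 1" --pt "-3.6 -1.2 0 0 0 0 1" --pt "-3.6 -1.2 0 0 0 0 1" --pt "-3.6 -1.2 0 0 0 0 1" --pt "-3.6 -1.2 0 0 0 0 1" --pt "-3.6 -1.2 0 0 0 0 1" --pt "-3.6 -1.2 0 0 0 0 1" --pt "-3.6 -1.2 0 0 0 0 1" --pt "-3.6 -1.2 0 0 0 0 1" --pt "-3.6 -1.2 0 0 0 0 1"

```text
time: 1.77
tool_pos: [0.4458, -0.0005, 0.322]
tool_rot: [-0.0, 0.454, 0.891, 0.0]
contact_force: [1.9, 1.6, 0.3]
gripper_width: 1.002
grasp_force: 0.0
```

```bash
cat >> h.py <<'E'
from scipy.spatial.transform import Rotation as Ro
def stat(goal=None):
    s=manip.state();q=s['tool_rot'];R=Ro.from_quat([q[1],q[2],q[3],q[0]]).as_matrix()
    print('t',round(s['time'],2),'p',np.round(s['tool_pos'],4),'yyaw',round(np.degrees(np.arctan2(R[1,1],R[0,1])),2),'z',np.round(R[:,2],4),'F',np.round(s['contact_force'],2),'w',round(s['gripper_width'],3),'g',round(s['grasp_force'],1))
    if goal is not None: print('need cm',np.round(100*R.T@(np.array(goal)-s['tool_pos']),2))
    return s,R
E
python3 -c "
from h import *
s,R=stat([.492,-.1555,.168]);print(np.round(s['joint_pos'],2))"
```

```text
t 1.77 p [ 0.4458 -0.0005  0.322 ] yyaw 35.96 z [ 0.e+00  1.e-04 -1.e+00] F [1.92 1.56 0.3 ] w 1.002 g 0.0
need cm [-15.26  -5.37  15.4 ]
[-0.17 -0.43  1.91  0.    1.66 -0.8 ]
```

Call:
move_arm --pt "-3.1 -1.1 0 0 0 0 1" --pt "-3.1 -1.1 0 0 0 0 1" --pt "-3.1 -1.1 0 0 0 0 1" --pt "-3.1 -1.1 0 0 0 0 1" --pt "-2.2 -0.8 0 0 0 0 1" --pt "-0.7 -0.2 0.5 0 0 0 1" --pt "0 0 2 0 0 0 1" --pt "0 0 2.5 0 0 0 1" --pt "0 0 2.5 0 0 0 1" --pt "0 0 2.5 0 0 0 1" --pt "0 0 0.5 0 0 0 1" --pt "0 0 0 0 0 0 1"

```text
time: 2.77
tool_pos: [0.4906, -0.1528, 0.2144]
tool_rot: [-0.003, 0.454, 0.891, 0.0]
contact_force: [-0.4, -0.1, 0.8]
gripper_width: 1.004
grasp_force: 0.0
```

```bash
python3 - <<'E'
from h import *
stat([.492,-.1555,.168])
S=snap('side','1');T=snap('top','1')
cv2.imwrite('pics/c2.png',np.hstack([cv2.resize(S[0][165:285,300:400],(400,480),interpolation=cv2.INTER_CUBIC),cv2.resize(T[0][130:250,300:400],(400,480),interpolation=cv2.INTER_CUBIC)]))
E
```

```text
t 2.77 p [ 0.4906 -0.1528  0.2144] yyaw 36.01 z [-0.0051  0.0027 -1.    ] F [-0.36 -0.09  0.83] w 1.004 g 0.0
need cm [-0.32 -0.03  4.64]
```

View pics/c2.png

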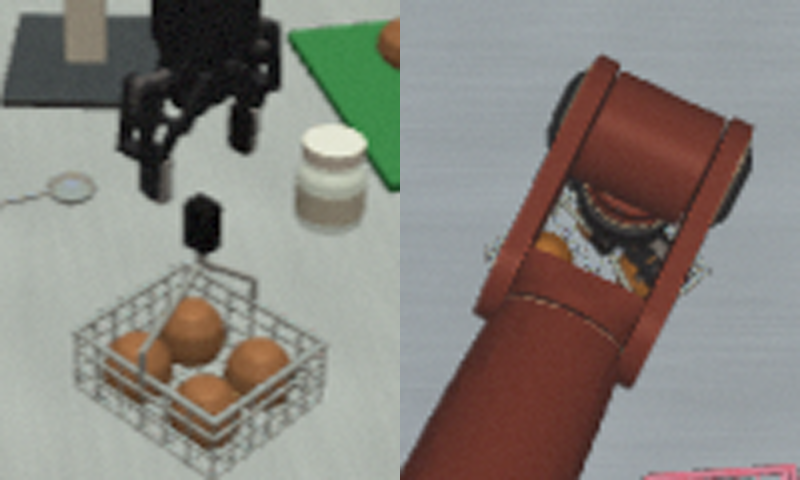

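Both fingers straddle the black grip (crop about (203,222)), centred, about 46 mm still to descend.

Call:
move_arm --pt "-0.3 0 1 0 0 0 1" --pt "0 0 1 0 0 0 1" --pt "0 0 1 0 0 0 1" --pt "0 0 1 0 0 0 1" --pt "0 0 0.6 0 0 0 1" --pt "0 0 0 0 0 0 1" --pt "0 0 0 0 0 0 1"

```text
time: 3.45
tool_pos: [0.4935, -0.1564, 0.1705]
tool_rot: [-0.001, 0.454, 0.891, -0.0]
contact_force: [-0.3, -1.1, -0.4]
gripper_width: 0.995
grasp_force: 0.0
```

```bash
python3 -c "
from h import *
stat([.492,-.1555,.168])"
```

```text
t 3.45 p [ 0.4935 -0.1564  0.1705] yyaw 35.97 z [-1.3e-03  6.0e-04 -1.0e+00] F [-0.32 -1.1  -0.44] w 0.995 g 0.0
need cm [ 0.16 -0.07  0.25]
```

Call:
move_arm --pt "0.1 0 0.2 0 0 0 0.4" --pt "0 0 0 0 0 0 0" --pt "0 0 0 0 0 0 -0.3" --pt "0 0 0 0 0 0 -0.5" --pt "0 0 0 0 0 0 -0.7" --pt "0 0 0 0 0 0 -1" --pt "0 0 0 0 0 0 -1" --pt "0 0 0 0 0 0 -1" --pt "0 0 0 0 0 0 -1" --pt "0 0 0 0 0 0 -1"

```text
time: 4.28
tool_pos: [0.4936, -0.1557, 0.1697]
tool_rot: [0.0, 0.454, 0.891, 0.0]
contact_force: [1.3, 1.4, 2.0]
gripper_width: 0.227
grasp_force: 60.3
```

```bash
python3 -c "
from h import *
stat()"
```

```text
t 4.28 p [ 0.4936 -0.1557  0.1697] yyaw 35.98 z [ 9.e-04  2.e-04 -1.e+00] F [1.26 1.44 2.  ] w 0.227 g 60.3
```

Call:
move_arm --pt "0 0 -0.2 0 0 0 -1" --pt "0 0 -0.6 0 0 0 -1" --pt "0 0 -1.1 0 0 0 -1" --pt "0 0 -1.6 0 0 0 -1" --pt "0 0 -1.8 0 0 1 -1" --pt "0 0 -1.8 0 0 2.5 -1" --pt "0 0 -1.8 0 0 4 -1" --pt "0 0 -1.8 0 0 5 -1" --pt "0 0 -1.8 0 0 5 -1" --pt "0 0 -1.5 0 0 5 -1" --pt "0 0 -1.2 0 0 5 -1" --pt "0 0 -0.8 0 0 5 -1" --pt "0 0 0 0 0 5 -1" --pt "0 0 0 0 0 5 -1" --pt "0 0 0 0 0 4 -1" --pt "0 0 0 0 0 2 -1" --pt "0 0 0 0 0 0 -1" --pt "0 0 0 0 0 0 -1" --pt "0 0 0 0 0 0 -1" --pt "0 0 0 0 0 0 -1"

```text
time: 5.95
tool_pos: [0.4931, -0.1558, 0.3292]
tool_rot: [-0.0, 0.78, 0.626, -0.0]
contact_force: [-0.8, -0.2, -5.9]
gripper_width: 0.229
grasp_force: 59.2
```

```bash
python3 - <<'E'
from h import *
for i in range(3):
    S=snap('side','2');s,R=stat([.448-.10*.2164,.2405-.1*.9763,.33])
T=snap('top','2')
cv2.imwrite('pics/c3.png',np.hstack([cv2.resize(S[0][90:210,280:440],(400,300),interpolation=cv2.INTER_CUBIC),cv2.resize(T[0][110:230,280:440],(400,300),interpolation=cv2.INTER_CUBIC)]))
E
```

```text
t 6.0 p [ 0.4932 -0.1558  0.3293] yyaw -12.5 z [-3.e-04  0.e+00 -1.e+00] F [ 0.51 -0.07 -5.67] w 0.224 g 59.2
need cm [ 27.71 -12.99  -0.07]
t 6.05 p [ 0.4932 -0.1558  0.3293] yyaw -12.51 z [-2.e-04 -0.e+00 -1.e+00] F [-0.89 -0.04 -5.77] w 0.223 g 59.2
need cm [ 27.71 -13.    -0.07]
t 6.1 p [ 0.4932 -0.1558  0.3293] yyaw -12.51 z [-2.e-04 -0.e+00 -1.e+00] F [-0.37  0.61 -5.74] w 0.221 g 59.2
need cm [ 27.71 -13.    -0.07]
```

View pics/c3.png

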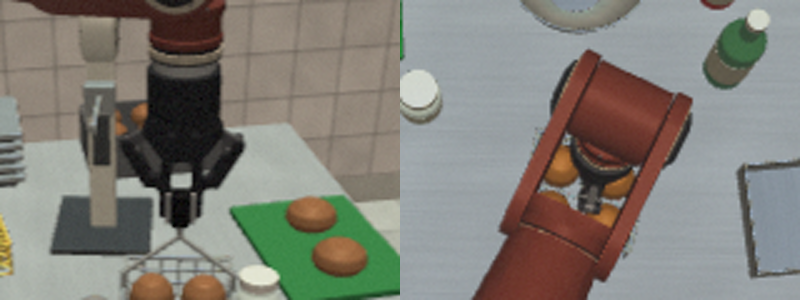

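The basket is lifted level and turned, with its bail's V seen square to the scale; the peak is at side about (352,181). Weight is about 5.8 N, so about 52 mm of travel is expected.

Call:
move_arm --pt "0.5 -0.3 0 0 0 0 -1" --pt "1.2 -0.6 0 0 0 0 -1" --pt "2 -0.9 0 0 0 0 -1" --pt "2.5 -1.2 0 0 0 0 -1" --pt "2.5 -1.2 0 0 0 0 -1" --pt "2.5 -1.2 0 0 0 0 -1" --pt "2.5 -1.2 0 0 0 0 -1" --pt "2.5 -1.2 0 0 0 0 -1" --pt "2.5 -1.2 0 0 0 0 -1" --pt "2.5 -1.2 0 0 0 0 -1" --pt "2.5 -1.1 0 0 0 0 -1" --pt "2 -0.8 0 0 0 0 -1" --pt "1.2 -0.6 0 0 0 0 -1" --pt "0.8 -0.3 0 0 0 0 -1" --pt "0.5 -0.2 0 0 0 0 -1" --pt "0 0 0 0 0 0 -1" --pt "0 0 0 0 0 0 -1" --pt "0 0 0 0 0 0 -1"

```text
time: 7.65
tool_pos: [0.4257, 0.1475, 0.3293]
tool_rot: [0.0, 0.78, 0.625, -0.0]
contact_force: [0.2, -0.2, -5.7]
gripper_width: 0.224
grasp_force: 59.3
```

```bash
python3 - <<'E'
from h import *
S=snap('side','3');s,R=stat([.448,.2405,.33]);T=snap('top','3')
p=s['tool_pos']; pk=p-[0,0,.0395]
print('peak px',proj(S,pk),'seat px',proj(S,[.448,.2405,.25]),'tip',proj(S,np.array([.448,.2405,.272])-.024*np.array([.2164,.9763,0])))
print('top peak',proj(T,pk),'tip',proj(T,[.4428,.217,.272]))
cv2.imwrite('pics/c4.png',np.hstack([cv2.resize(S[0][90:170,280:340],(450,600),interpolation=cv2.INTER_CUBIC),cv2.resize(T[0][140:240,180:250],(350,500),interpolation=cv2.INTER_CUBIC)[:600] if 0 else cv2.copyMakeBorder(cv2.resize(T[0][150:250,190:248],(348,600),interpolation=cv2.INTER_CUBIC),0,0,0,2,0)]))
E
```

```text
t 7.7 p [0.4258 0.1475 0.3293] yyaw -12.6 z [-0.e+00 -3.e-04 -1.e+00] F [ 1.08 -0.43 -7.23] w 0.224 g 59.3
need cm [ 9.56  0.14 -0.08]
peak px [313.22901891 143.02086125] seat px [316.25837642 142.70318335] tip [315.56514013 139.70422072]
top peak [255.08062129 201.9734342 ] tip [233.07880963 197.27377326]
```

View pics/c4.png

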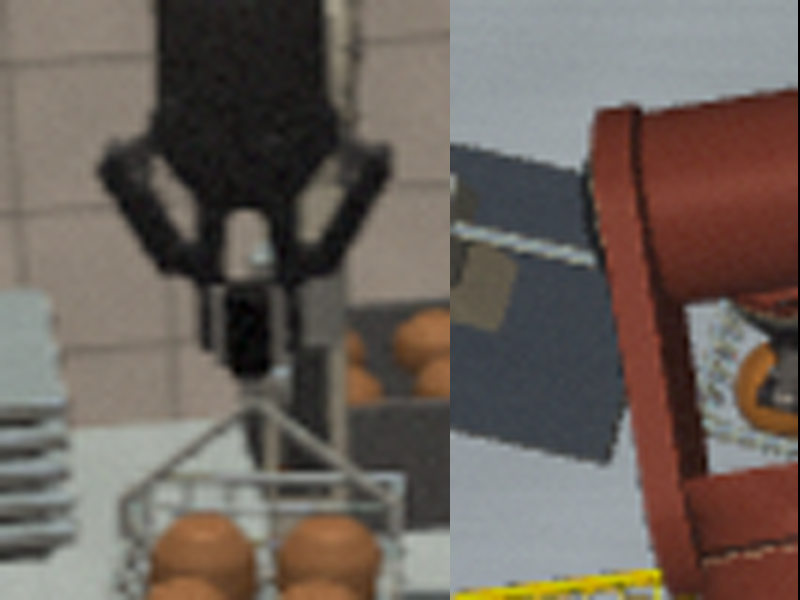

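```bash
python3 - <<'E'
from h import *
S=load('side','2');T=load('top','3')
for z in(.40,.45,.5,.55): print(z,proj(S,[.4932,-.1558,z]))
u=np.array([.2164,.9763,0]);p=np.array([.4257,.1475,0])
for z in(.45,.5,.55,.6):
    print(z,[np.round([(onz(T,q,z)-p)@u,(onz(T,q,z)-p)@[.9763,-.2164,0]],3) for q in((213,183),(215,168),(224,235))])
E
```

```text
0.4 [352.28183103 147.32906769]
0.45 [352.81883638 129.22851248]
0.5 [353.38669036 110.08815908]
0.55 [353.98812974  89.81576006]
0.45 [array([0.098, 0.004]), array([0.103, 0.045]), array([ 0.034, -0.125])]
0.5 [array([ 0.085, -0.004]), array([0.09 , 0.036]), array([ 0.024, -0.127])]
0.55 [array([ 0.072, -0.011]), array([0.077, 0.026]), array([ 0.014, -0.13 ])]
0.6 [array([ 0.06 , -0.019]), array([0.064, 0.017]), array([ 0.004, -0.132])]
```

View pics/side_3.png

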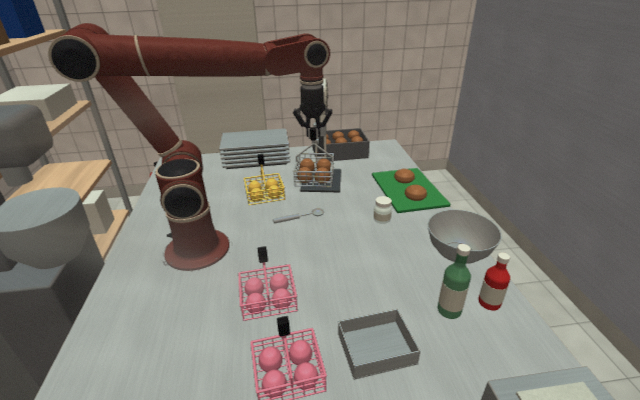

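In the side view the basket hangs level, with its V straight in front of the hook. The wrist clears the drum by about 35 mm. Now moving in over the hook tip.

Call:
move_arm --pt "0.4 0.1 0 0 0 0 -1" --pt "0.9 0 0 0 0 0 -1" --pt "1.2 0 0 0 0 0 -1" --pt "1.2 0 0 0 0 0 -1" --pt "1.2 0 0 0 0 0 -1" --pt "1.2 0 0 0 0 0 -1" --pt "1.2 0 0 0 0 0 -1" --pt "1.0 0 0 0 0 0 -1" --pt "0.8 0 0 0 0 0 -1" --pt "0.4 0 0 0 0 0 -1" --pt "0.1 0 0 0 0 0 -1" --pt "0 0 0 0 0 0 -1" --pt "0 0 0 0 0 0 -1" --pt "0 0 0 0 0 0 -1"

```text
time: 8.92
tool_pos: [0.4474, 0.2412, 0.3294]
tool_rot: [0.0, 0.78, 0.625, -0.0]
contact_force: [0.1, 0.8, -6.5]
gripper_width: 0.224
grasp_force: 59.2
```

```bash
python3 - <<'E'
from h import *
S=snap('side','4');s,R=stat([.448,.2405,.33]);T=snap('top','4')
print('peak px',proj(S,s['tool_pos']-[0,0,.0395]))
cv2.imwrite('pics/c5.png',np.hstack([cv2.resize(S[0][90:170,285:345],(450,600),interpolation=cv2.INTER_CUBIC),cv2.resize(T[0][150:250,180:238],(348,600),interpolation=cv2.INTER_CUBIC)]))
E
```

```text
t 8.97 p [0.4474 0.2412 0.3294] yyaw -12.57 z [ 1.e-04 -1.e-04 -1.e+00] F [ 0.03  0.1  -6.08] w 0.227 g 59.2
need cm [-0.06  0.07 -0.06]
peak px [315.81157017 132.52567313]
```

View pics/c5.png

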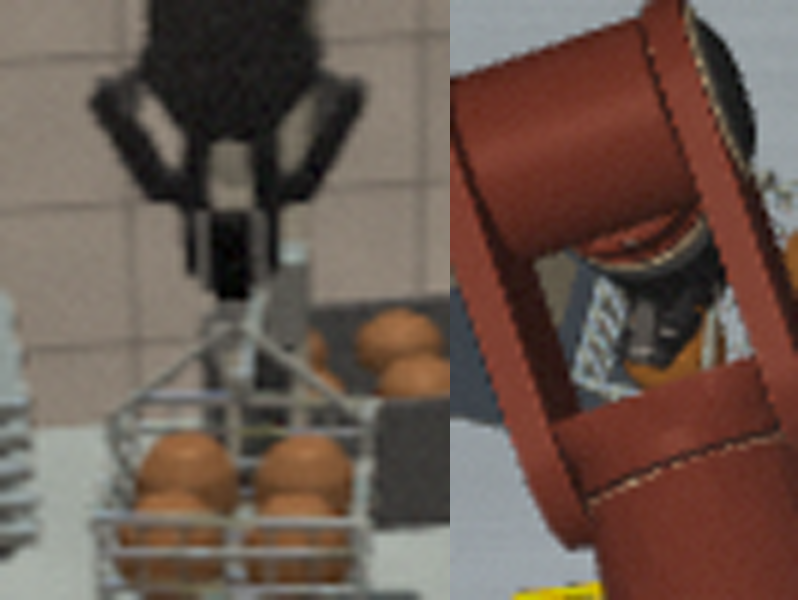

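```bash
python3 - <<'E'
from h import *
for n,r0,r1 in(('0',126,146),('4',130,146)):
    g=cv2.cvtColor(load('side',n)[0],cv2.COLOR_BGR2GRAY)
    print(n,list(range(310,325)))
    for r in range(r0,r1): print(r,*g[r,310:325])
S=load('side','0');u=np.array([.2164,.9763,0]);s=np.array([.448,.2405,.25])
for a,b in((.13,.012),(.06,.012),(.025,.012),(.005,0),(-.005,0),(-.024,.02)): print(a,proj(S,s+u*a+[0,0,b]))
E
```

```text
0 [310, 311, 312, 313, 314, 315, 316, 317, 318, 319, 320, 321, 322, 323, 324]
126 132 132 120 101 87 85 84 86 84 88 87 86 85 87 85
127 133 131 122 104 87 87 87 86 84 86 88 88 88 88 86
128 131 130 124 101 87 87 90 83 107 128 116 83 86 88 88
129 132 132 129 112 82 87 84 87 120 151 123 88 86 89 89
130 131 131 131 113 87 86 86 88 123 141 105 90 87 85 88
131 131 127 118 105 86 86 84 90 129 131 94 88 86 88 88
132 129 119 98 90 88 85 86 105 136 127 87 87 87 88 87
133 131 111 96 101 91 87 88 128 159 123 77 87 84 88 84
134 123 104 85 96 90 82 78 121 153 122 86 89 88 85 88
135 120 102 72 85 90 88 87 123 141 109 92 89 88 89 88
136 131 109 64 75 84 88 104 129 129 81 54 58 59 64 92
137 135 112 61 73 98 112 126 142 123 52 41 41 43 64 102
138 132 111 59 66 91 116 130 147 120 42 42 40 42 64 102
139 131 115 71 53 84 123 141 151 118 44 40 41 39 61 101
140 135 119 72 46 76 100 114 118 92 37 40 39 42 64 102
141 134 117 76 49 67 84 87 95 85 36 43 38 40 63 102
142 134 119 76 43 48 79 85 82 77 41 41 35 42 62 102
143 136 119 75 49 48 84 94 75 68 38 37 37 38 63 107
144 139 119 78 47 49 92 104 62 46 40 44 40 
[... 520 characters left out ...]
 93 57 85
137 106 80 60 74 97 111 124 143 124 48 54 83 115 117 113
138 115 104 59 64 93 113 125 143 117 44 38 52 77 104 127
139 128 114 71 48 83 120 139 150 118 49 42 42 44 63 95
140 134 118 75 49 73 99 111 115 91 36 40 43 36 55 85
141 131 116 72 48 66 87 86 91 84 33 40 37 38 58 98
142 142 131 109 95 99 99 87 81 88 87 89 84 74 84 115
143 100 101 97 98 99 96 83 76 94 105 104 103 103 108 111
144 129 116 86 68 60 93 98 62 61 58 53 57 58 76 99
145 146 130 84 58 53 94 104 67 53 46 36 38 37 70 107
0.13 [318.88732616 126.95952053]
0.06 [317.48166651 133.57118506]
0.025 [316.734317   137.08642021]
0.005 [316.36966735 142.1694482 ]
-0.005 [316.14640488 143.24018261]
-0.024 [315.57883331 140.21792753]
```

Call:
move_arm --pt "0 0.1 0 0 0 0 -1" --pt "0 0.1 0.2 0 0 0 -1" --pt "0 0 0.4 0 0 0 -1" --pt "0 0 0.4 0 0 0 -1" --pt "0 0 0.4 0 0 0 -1" --pt "0 0 0.4 0 0 0 -1" --pt "0 0 0.3 0 0 0 -1" --pt "0 0 0.2 0 0 0 -1" --pt "0 0 0.2 0 0 0 -1" --pt "0 0 0.2 0 0 0 -1" --pt "0 0 0.2 0 0 0 -1" --pt "0 0 0.2 0 0 0 -1" --pt "0 0 0.2 0 0 0 -1" --pt "0 0 0.2 0 0 0 -1" --pt "0 0 0.2 0 0 0 -1" --pt "0 0 0.1 0 0 0 -1" --pt "0 0 0 0 0 0 -1" --pt "0 0 0 0 0 0 -1"

```text
time: 10.52
tool_pos: [0.4494, 0.2412, 0.2914]
tool_rot: [0.0, 0.78, 0.626, 0.0]
contact_force: [0.5, 0.3, -5.5]
gripper_width: 0.223
grasp_force: 59.3
```

```bash
python3 - <<'E'
from h import *
F=[]
for i in range(8):
    S=snap('side','5');F.append(manip.state()['contact_force'])
s,R=stat();print(np.mean(F,0),np.std(F,0))
E
```

```text
t 10.92 p [0.4494 0.2412 0.2914] yyaw -12.53 z [ 3.e-04  1.e-04 -1.e+00] F [ 1.32  0.15 -4.18] w 0.225 g 59.3
[ 0.52108701  0.15385573 -5.06638271] [0.41209303 0.41563149 0.50282036]
```

Call:
move_arm --pt "0 0 0.1 0 0 0 -1" --pt "0 0 0.2 0 0 0 -1" --pt "0 0 0.2 0 0 0 -1" --pt "0 0 0.2 0 0 0 -1" --pt "0 0 0.2 0 0 0 -1" --pt "0 0 0.2 0 0 0 -1" --pt "0 0 0.2 0 0 0 -1" --pt "0 0 0.2 0 0 0 -1" --pt "0 0 0.2 0 0 0 -1" --pt "0 0 0.2 0 0 0 -1" --pt "0 0 0.2 0 0 0 -1" --pt "0 0 0.2 0 0 0 -1" --pt "0 0 0.2 0 0 0 -1" --pt "0 0 0.2 0 0 0 -1" --pt "0 0 0.2 0 0 0 -1" --pt "0 0 0.2 0 0 0 -1" --pt "0 0 0.1 0 0 0 -1" --pt "0 0 0 0 0 0 -1" --pt "0 0 0 0 0 0 -1"

```text
time: 12.5
tool_pos: [0.4494, 0.2412, 0.2594]
tool_rot: [0.0, 0.78, 0.626, 0.0]
contact_force: [0.3, 0.1, -2.4]
gripper_width: 0.219
grasp_force: 59.8
```

```bash
cat > f.py <<'E'
from h import *
F=[]
for i in range(14):
    S=snap('side','6');F.append(manip.state()['contact_force'])
s,R=stat();print(np.mean(F,0),np.std(F,0))
E
python3 f.py
```

```text
t 13.2 p [0.4494 0.2412 0.2593] yyaw -12.53 z [ 1.e-04  0.e+00 -1.e+00] F [ 0.49  0.13 -1.55] w 0.225 g 59.8
[ 0.64895381  0.28927444 -1.44833377] [0.50691835 0.5659745  0.40834013]
```

Call:
move_arm --pt "0 0 0.1 0 0 0 -1" --pt "0 0 0.2 0 0 0 -1" --pt "0 0 0.2 0 0 0 -1" --pt "0 0 0.2 0 0 0 -1" --pt "0 0 0.2 0 0 0 -1" --pt "0 0 0.2 0 0 0 -1" --pt "0 0 0.1 0 0 0 -1" --pt "0 0 0.1 0 0 0 -1" --pt "0 0 0 0 0 0 -1" --pt "0 0 0 0 0 0 -1" --pt "0 0 0 0 0 0 -1"

```text
time: 14.12
tool_pos: [0.4495, 0.2412, 0.2465]
tool_rot: [0.0, 0.78, 0.626, 0.0]
contact_force: [3.1, 0.1, -0.4]
gripper_width: 0.226
grasp_force: 60.0
```

```bash
sed -i 's/14/30/' f.py; python3 f.py
```

```text
t 15.62 p [0.4494 0.2412 0.2463] yyaw -12.53 z [ 2.e-04  0.e+00 -1.e+00] F [ 3.53 -0.14  0.53] w 0.225 g 60.0
[ 2.99695582  0.05608424 -0.33080746] [0.57973152 0.60808946 0.51125251]
```

Fx has risen to 3 N, so I check for an unwanted contact.

```bash
python3 - <<'E'
from h import *
S=load('side','6')[0];T=snap('top','6')[0]
cv2.imwrite('pics/c7.png',np.hstack([cv2.resize(S[40:190,265:365],(400,600),interpolation=cv2.INTER_CUBIC),cv2.resize(T[120:270,140:240],(400,600),interpolation=cv2.INTER_CUBIC)]))
print(np.round(manip.state()['ft_torque'],2), np.round(manip.state()['joint_pos'],3))
E
```

```text
[-0.01 -0.65  0.  ] [ 0.347 -0.225  1.88  -0.     1.486  0.565]
```

View pics/c7.png

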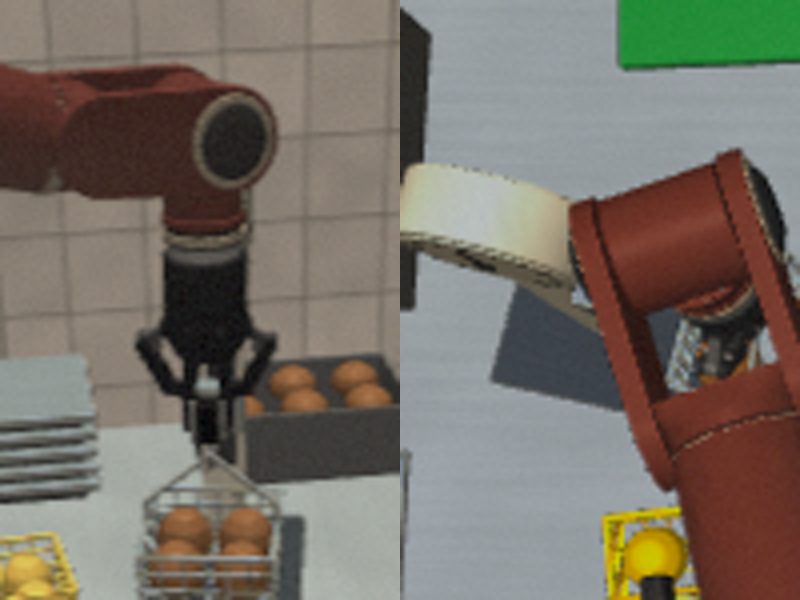

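The view shows no arm contact. The 22 cm lever of the torque puts the force at the bail peak, so the hook bears on the right slope of the V. I shift the basket slightly toward +tool y.

Call:
move_arm --pt "0 0.05 0 0 0 0 -1" --pt "0 0.05 0 0 0 0 -1" --pt "0 0 0 0 0 0 -1" --pt "0 0 0 0 0 0 -1"

```text
time: 16.0
tool_pos: [0.4499, 0.2411, 0.246]
tool_rot: [-0.0, 0.78, 0.626, -0.001]
contact_force: [0.5, 0.6, -0.5]
gripper_width: 0.226
grasp_force: 60.0
```

```bash
sed -i 's/30/12/' f.py; python3 f.py; python3 -c "
from h import *
print(manip.state()['ft_torque'])"
```

```text
t 16.6 p [0.4502 0.241  0.2462] yyaw -12.53 z [-4.e-04 -0.e+00 -1.e+00] F [ 0.09  0.65 -0.68] w 0.222 g 60.1
[ 0.67161202  0.36622737 -0.4636797 ] [0.32395971 0.46324276 0.44015969]
[ 0.09338719 -0.05355388 -0.11890343]
```

Call:
move_arm --pt "0 0 0.1 0 0 0 -1" --pt "0 0 0.1 0 0 0 -1" --pt "0 0 0.1 0 0 0 -1" --pt "0 0 0 0 0 0 -1" --pt "0 0 0 0 0 0 -1"

```text
time: 17.02
tool_pos: [0.4503, 0.241, 0.2432]
tool_rot: [-0.0, 0.78, 0.626, -0.0]
contact_force: [-1.1, -0.2, 0.2]
gripper_width: 0.229
grasp_force: 60.0
```

```bash
sed -i 's/12)/30)/' f.py; python3 f.py; python3 -c "
from h import *
print(manip.state()['ft_torque'])"
```

```text
t 18.52 p [0.4503 0.241  0.2433] yyaw -12.53 z [-0. -0. -1.] F [-0.64  0.97  0.24] w 0.229 g 60.1
[-0.5470132   0.44411114 -0.17246143] [0.61779109 0.43837048 0.58885807]
[ 0.1070914   0.13806108 -0.01460173]
```

Call:
move_arm --pt "0 0 0.1 0 0 0 -1" --pt "0 0 0 0 0 0 -1" --pt "0 0 0 0 0 0 -1" --pt "0 0 0 0 0 0 -0.56" --pt "0 0 0 0 0 0 -0.53" --pt "0 0 0 0 0 0 -0.5" --pt "0 0 0 0 0 0 -0.45" --pt "0 0 0 0 0 0 -0.4" --pt "0 0 0 0 0 0 -0.3" --pt "0 0 0 0 0 0 -0.1" --pt "0 0 0 0 0 0 0.1" --pt "0 0 0 0 0 0 0.2" --pt "0 0 0 0 0 0 0.2" --pt "0 0 0 0 0 0 0.2"

```text
time: 19.68
tool_pos: [0.4503, 0.241, 0.2423]
tool_rot: [-0.0, 0.78, 0.626, -0.0]
contact_force: [-0.1, 0.2, -0.3]
gripper_width: 0.601
grasp_force: 0.0
```

```bash
cat > m.py <<'E'
from h import *
# track basket rim/bail motion between side frames by phase correlation, sub-pixel
a=None
for i in range(10):
    S=snap('side','7');g=cv2.cvtColor(S[0],cv2.COLOR_BGR2GRAY)[154:190,297:338].astype(np.float32)
    if a is None:a=g
    print(np.round(cv2.phaseCorrelate(a,g,cv2.createHanningWindow(a.shape[::-1],cv2.CV_32F))[0],2),end=' ')
stat()
E
python3 m.py
```

```text
[0.5 0. ] [ 0.4  -0.04] [ 0.37 -0.05] [0.43 0.07] [ 0.5  -0.04] [ 0.47 -0.  ] [0.36 0.01] [ 0.43 -0.01] [0.5  0.02] [0.44 0.05] t 20.18 p [0.4503 0.241  0.2423] yyaw -12.53 z [ 0. -0. -1.] F [-0.7  -0.27 -0.35] w 0.594 g 0.0
```

Call:
move_arm --pt "0 0 -0.2 0 0 0 0.2" --pt "0 0 -0.4 0 0 0 0.2" --pt "0 0 -0.6 0 0 0 0.2" --pt "0 0 -0.8 0 0 0 0.2" --pt "0 0 -1 0 0 0 0.2" --pt "0 0 -1.2 0 0 0 0.2" --pt "0 0 -1.2 0 0 0 0.2" --pt "0 0 -1.2 0 0 0 0.2" --pt "0 0 -1.2 0 0 0 0.2" --pt "0 0 -1 0 0 0 0.2" --pt "-0.5 0 -0.5 0 0 0 0.2" --pt "-1.5 0 0 0 0 0 0.2" --pt "-2 0 0 0 0 0 0.2" --pt "-2 0 0 0 0 0 0.2" --pt "-2 0 0 0 0 0 0.2" --pt "-2 0 0 0 0 0 0.2" --pt "-1.5 0 0 0 0 0 0.2" --pt "-0.5 0 0 0 0 0 0.2" --pt "0 0 0 0 0 0 0.2" --pt "0 0 0 0 0 0 0.2"

```text
time: 21.85
tool_pos: [0.4243, 0.1239, 0.3353]
tool_rot: [-0.0, 0.78, 0.626, 0.0]
contact_force: [-1.0, -0.4, 0.5]
gripper_width: 0.603
grasp_force: 0.0
```

```bash
sed -i 's/range(10)/range(20)/' m.py; python3 m.py; python3 - <<'E'
from h import *
# grip location now, against expected
S=load('side','7');g=S[0].max(2)
m=(g[135:165,300:335]<45).astype(np.uint8);k,l,st,ce=cv2.connectedComponentsWithStats(m)
print([(st[i].tolist(),(ce[i]+[300,135]).round(1).tolist()) for i in range(1,k) if st[i,4]>20])
print(proj(S,[.4503,.241,.238]))
a,b=[load('side',n)[0].astype(int) for n in('6','7')]
print('change in basket window',np.abs(a-b)[160:190,297:338].mean())
E
```

```text
[0.5 0. ] [ 0.63 -0.02] [ 0.51 -0.01] [0.48 0.1 ] [ 0.45 -0.1 ] [ 0.58 -0.07] [0.59 0.05] [0.57 0.03] [ 0.56 -0.08] [ 0.62 -0.07] [0.52 0.01] [ 0.53 -0.  ] [ 0.56 -0.03] [ 0.51 -0.01] [ 0.6  -0.04] [0.6  0.01] [ 0.53 -0.02] [ 0.52 -0.06] [0.6  0.01] [ 0.64 -0.01] t 22.85 p [0.4243 0.1238 0.3353] yyaw -12.53 z [-0. -0. -1.] F [0.44 0.17 0.28] w 0.599 g 0.0
[([14, 5, 9, 16, 77], [317.6, 147.4])]
[316.92632712 145.58896472]
change in basket window 8.185907859078592
```

```bash
python3 - <<'E'
from h import *
G=lambda n:cv2.cvtColor(load('side',n)[0],cv2.COLOR_BGR2GRAY)[158:192,295:340].astype(np.float32)
a,b=G('6'),G('7');w=cv2.createHanningWindow(a.shape[::-1],cv2.CV_32F)
print(np.array(cv2.phaseCorrelate(a,b,w)[0])-np.array(cv2.phaseCorrelate(a,a,w)[0]))
print(manip.job_done())
E
```

```text
[0.24597506 0.11446835]
the job is handed in; nothing more can be done
None
```

The basket of rolls is hanging still on the scale hook, eased down, released at about zero load and left without a visible bounce. The job was handed in at about 23 s with the robot clear; I got no verdict back.

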